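# Push a carton of squash down the rail lane onto the scale

### The job

Gently push the carton of mini squashes, with the fingers and without lifting or tipping it, down the lane between the two blue rails until it stands squarely in the middle of the green weighing pad; neither the carton nor the robot may touch a rail. Only once the carton is standing still there, press the red button on the grey console fully down and let it come up again. Leave the loose squashes, jar, brush, mug and bottle alone.

Things in the scene. Friction and masses are not known exactly. Their poses are not given: they have to be found in the camera images.
- lane: fixed white plate 620 mm long (its x), 190 wide (y), top level and flat 10 mm over the bench; origin at the centre of its underside; x = the way of travel (roughly to the robot's left), y roughly towards the robot, z up. x -310 to -80 mm is an open apron without rails, the blue rails span x -80 to +110, the green pad x 115 to 285 mm
- rail_left: fixed blue guide rail, 190 mm long (along the lane), 12 mm wide, 18 mm high above the plate (top 28 mm above the bench), origin at the centre of its underside; its inner face is 70 mm to the y+ side of the lane's middle
- rail_right: the same rail at the y- side; the gap between the rails is 140 mm
- mouth (a point): point on the plate's top in the middle of the lane where the rails begin; axes as the lane's
- pad (a point): centre of the green weighing pad, on its top, which is flush with the plate; the pad is 170 mm along the lane and 150 mm across; axes as the lane's
- carton: loose open brown carton packed with six mini squashes, 130 mm long (its x, roughly along the lane), 110 wide (y), walls 65 high, squashes to 75, stems to 83 mm; origin at the centre of its underside; 0.4 to 0.85 kg. It starts on the apron, up to 20 mm off the lane's middle and 0.15 rad askew, and slides flat when pushed on its rear wall
- console: fixed grey box, 90 x 70 x 36 mm, standing on the bench with the red button and a small green display on its top; origin at the centre of its underside
- print_button_top (a point): centre of the top of the red round button (30 mm across) on the console when it is up; it is pressed straight down
- print_button (a joint): travel of the red button in m: 0 up, 0.006 fully down; sprung, fully down takes about 5 N and it comes up by itself
- jar: round glass jar with a white lid, 56 mm across, 80 mm high, standing beside the lane on the same side as the console; it and the console may have changed places along the lane; loose; origin at the centre of its underside. To be left alone
- brush: white scrubbing brush, 130 x 50 x 54 mm, lying bristles down on the bench just past the pad end of the lane, across it; loose; origin at the centre of its underside. To be left alone
- green_squash: dark green squash, 84 mm across, 63 mm high plus stem, on the bench beyond the lane; loose; origin at the centre of its underside. To be left alone
- orange_squash: orange squash, 76 mm across, 57 mm high plus stem, on the bench beyond the lane; loose; origin at the centre of its underside. To be left alone
- mug: white mug, 72 mm across, 80 mm high, on the bench on the robot's side of the lane; loose; origin at the centre of its underside. To be left alone
- spray_bottle: bottle with a blue cap, 60 mm across, 110 mm high, on the bench far to the right; loose; origin at the centre of its underside. To be left alone
Things that resemble listed ones, but are neither listed nor needed, are in the scene too. There is more than one size of the carton; the job needs the smaller.

How it is judged:
By the outcome, as a careful person would: the job done as asked, in the order asked, and still so for the second after the job is handed in, with the robot touching nothing.
It also fails if it takes over 59 s, if anything falls off the work surface, if the arm or the gripper's body presses on something with over 40 N, if the wrist force passes 120 N, or if a joint passes its speed limit or range.

### The arm

A 6-joint arm with a two-finger parallel gripper is mounted at the origin on the work surface. World frame = base frame: x ahead of the robot, y to its left, z up, the work surface at z = 0. Lengths are in m, angles in rad, forces in N, time in s.
With the tool pointing down it reaches from about 0.3 to 0.775 m from the base axis. Payload 14.6 kg.
Tool frame: the origin (TCP) lies on the centre line of the jaws, within the pads' length; the fingertips stand ctrl.tcp_to_tips ahead of it and the grasp point (between the pads) lies 2 mm behind it (ctrl.tcp_to_tips is the distance from the TCP to the fingertips, in m); z points along the fingers, y is the line along which they close (so a half turn about z gives the same grasp; the last joint's range is limited). The gripper opens to 94 mm and grips with 3 to 60 N. Pads are 16 mm wide; open, the fingers measure 119 mm over their backs; the gripper's body (75 mm by 177 mm) begins 78 mm behind the grasp point.
Start: joints at [-1.323, 0.3, 1.521, -0, 1.321, -0.067], TCP at [0.17, -0.523, 0.222] pointing down, gripper open.
Joint ranges: [-3.03, 3.03], [-0.79, 2.21], [0.23, 2.52], [-1.04, 4.18], [0, 3.07], [-2.55, 2.55]. Speed limits (rad/s): [2.22, 2.22, 2.57, 3.14, 3.14, 3.14].

### API

Orientations are given as [roll, pitch, yaw] about the fixed x, y, z axes, in that order (R = Rz(yaw) Ry(pitch) Rx(roll)).
In Python, from station import telemetry, viewer, hand_in, ctrl gives the robot as it stands.
- The arm moves only by the tool step_arm, never from a script. Its argument "plan" is a list of rows, each an object of numbers: "dx", "dy", "dz": the shift along the tool's x, y, z scaled (see below); "rx", "ry", "rz": the turn, a rotation vector about the tool's x, y, z scaled (see below); "claw": the closure, from 0 (fully open) to 1 (shut). In form: [{"dx": .., "dy": .., "dz": .., "rx": .., "ry": .., "rz": .., "claw": ..}, ...]. A call has 1 to 10 rows; each row shifts and turns the commanded pose from where the row before left it, along the tool's axes as they then stand; what a row does not reach is not made up. The controller multiplies each number of a shift by 0.1 m and each number of a turn by 90 degrees. A row lasts 1/10 s, in which the tool goes at most 50 mm and 8.59 degrees, less where a joint would pass 70% of its speed; a pose out of reach is approached as far as the arm can. A call with a number of a shift or a turn outside -1 to 1 is refused whole. A call with a gripper value outside its range is refused whole. The fingers move at their own pace and stop on an object; "grip_force" is the grip in N (left out, the last holds). Time passes only in rows, so rows that do not move let the fingers close. It gives the time, the measured TCP pose, the force, the opening and the grip force at its end, in the units of the state.
- telemetry.get_obs(): the state, without advancing time (a new reading comes with each control period).
- viewer.camera(name): name is "scene" or "top" or "wrist"; returns a dict with "img" (384x512x3 uint8, red, green, blue), "z_map" (384x512 float32, m along the optical axis (not along the pixel's ray), 0 where there is no reading), "fx", "fy", "cx", "cy" (pixels), "R" (3x3) and "t" (3): a world point X has camera coordinates R X + t; the wrist camera has in their place "tool_from_camera" (4x4, takes a point from camera to tool coordinates, whose origin is the TCP and whose axes are the flange's). Camera axes: x right, y down, z forward; pixel columns grow to the right and rows downward; lengths in m; the calibration is good to about 2 mm. A picture is of the moment at which its call begins: read the wrist's pose just before it.
- hand_in(): hands the job in; it is judged then, once.
Trained networks look in a picture, given as the dict that the camera call returned (one of the last four; its "shot" number tells which), for a name from the list of things; names that differ only in an ending like _2 or _b are one class to them, and where a whole thing is asked for, a point or a joint stands for the part that bears it (a point fixed in the world has none). Each returns a list of dicts, best first, with "score" (0 to 1); they miss things now and then, are a little off and sometimes report something else, mostly with a low value. They report only what shows in the picture. A call takes as long as a camera call. They do not tell look-alikes from the thing itself.
- viewer.recognise(target, picture): "rect" ([left, top, right, bottom] in pixels, round what is visible of it).
The state is a dict: "time_s": time; "qpos": joint angles; "joint_vel": joint speeds; "tau": joint torques, N m; "ee_pos": TCP position; "eef_rot": TCP orientation; "force": force on the tool from outside, world axes, zero at the start; "moment": the same for the moment, N m; "grip_width": finger opening in m; "grip_force": force on a finger pad.
Only numpy, scipy, OpenCV 4.12 (cv2) and the standard library are available. Lean on these libraries where they do the work, as an engineer would, in place of code of your own. Each camera call takes 0.05 s, during which the arm holds its last target. There are 200 camera calls.

## Working session

There is one attempt and no reset: what is moved stays moved. The work goes in short steps, Python scripts to look and compute and a tool call to move; the robot and the scene stay as the last step left them, time stands still between calls to the robot, and variables do not carry over. Pictures are saved under pics/ and viewed, at most 10 in all, crops included, and the job is handed in when it is done.

Besides the shell and the picture viewer there is one more tool, called as name(argument=value, ...) on one line, values as JSON. step_arm: Moves the arm, as the interface text tells. Shifts and turns lie within -1 to 1; 1 stands for 0.1 m of shift or 90 degrees of turn. Its arguments: {"type":"object","properties":{"plan":{"type":"array"},"grip_force":{"type":"number"}},"required":["plan"]}

```bash
mkdir -p pics; python3 - <<'E'
from station import telemetry, viewer, ctrl
import cv2,numpy as np
o=telemetry.get_obs()
print(o['time_s'],o['ee_pos'],o['eef_rot'],o['grip_width'],ctrl.tcp_to_tips)
ims=[]
for n in ['top','scene']:
    p=viewer.camera(n); np.savez(f'{n}.npz',**{k:v for k,v in p.items()})
    im=p['img'][:,:,::-1].copy()
    for t in ['carton','console','print_button_top','jar','brush']:
        for d in viewer.recognise(t,p)[:3]:
            print(n,t,np.round(d['rect']),round(d['score'],2))
    cv2.imwrite(f'pics/{n}.png',cv2.resize(im,(800,600)))
E
```

```text
0.0 [ 0.17024015 -0.52274515  0.22191969] [-3.14051992e+00 -7.00450290e-05  3.14800488e-01] 0.09414469709516476 0.017
top carton [368. 233. 443. 314.] 0.83
top carton [306. 197. 359. 237.] 0.55
top console [236. 140. 269. 173.] 0.72
top print_button_top [244. 154. 252. 164.] 0.44
top jar [130. 150. 152. 196.] 0.74
top jar [194. 143. 213. 162.] 0.6
top brush [131. 152. 149. 196.] 0.9
scene carton [145. 210. 218. 278.] 0.96
scene carton [ 13. 204. 119. 312.] 0.79
scene console [275. 207. 318. 244.] 0.68
scene print_button_top [293. 206. 306. 216.] 0.61
scene jar [319. 175. 341. 209.] 0.86
scene jar [132. 147. 342. 288.] 0.15
scene brush [321. 143. 366. 172.] 0.66
scene brush [169. 322. 209. 380.] 0.38
```

View pics/top.png

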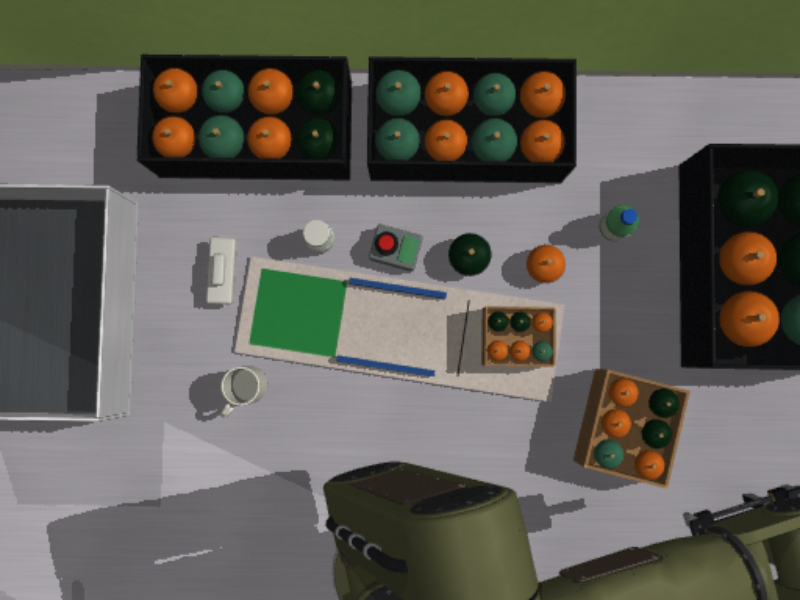

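View pics/scene.png

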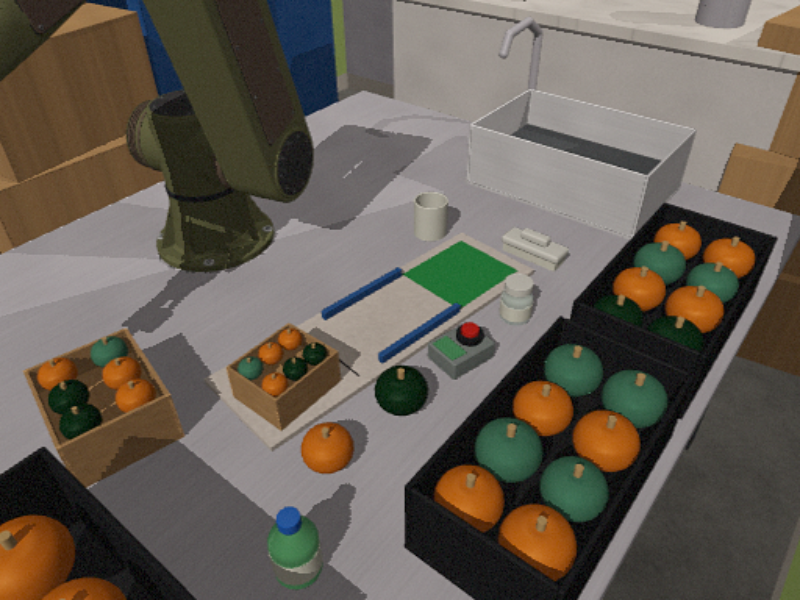

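The top view shows two cartons. The one standing on the lane's apron, at about (520,336) in the 800-px picture, is the smaller. The one off the lane, at (632,428), is larger. The first fits the description, since it is smaller and stands on the apron. I'll confirm it in a crop and measure it.

```bash
cat > h.py <<'E'
import numpy as np, cv2
def world(p,u,v,z=None):
    """pixels -> world, by depth or on plane z"""
    u=np.asarray(u,float);v=np.asarray(v,float)
    ray=np.stack([(u-p['cx'])/p['fx'],(v-p['cy'])/p['fy'],np.ones_like(u)],-1)
    R,t=p['R'],p['t']; C=-R.T@t
    d=ray@R
    if z is None:
        s=p['z_map'][v.astype(int),u.astype(int)]
    else: s=(z-C[2])/d[...,2]
    return C+d*s[...,None]
def masks(img):
    hsv=cv2.cvtColor(img,cv2.COLOR_RGB2HSV)
    g=cv2.inRange(hsv,(50,150,60),(70,255,200))
    b=cv2.inRange(hsv,(100,120,50),(125,255,255))
    r=cv2.inRange(hsv,(0,200,120),(4,255,255))|cv2.inRange(hsv,(175,200,120),(180,255,255))
    return g,b,r
E
python3 - <<'E'
from h import *
p=dict(np.load('top.npz'))
g,b,r=masks(p['img'])
def big(m,n=1):
    k,l,s,c=cv2.connectedComponentsWithStats(m)
    o=np.argsort(-s[1:,4])[:n]+1
    return [(l==i) for i in o]
vv,uu=np.mgrid[0:384,0:512]
m=big(g)[0]; v,u=np.nonzero(m); W=world(p,u,v,0.010)
rc=cv2.minAreaRect((W[:,:2]*1000).astype(np.float32)); print('pad',rc)
for m in big(b,3):
    v,u=np.nonzero(m); W=world(p,u,v,0.028); print('rail',len(u),cv2.minAreaRect((W[:,:2]*1000).astype(np.float32)), np.median(world(p,u,v)[:,2]))
for m in big(r,2):
    v,u=np.nonzero(m); W=world(p,u,v); print('red',len(u),u.mean(),v.mean(),W.mean(0),np.median(W[:,2]))
# all-depth map
W=world(p,uu,vv); 
def obj(box,z0,z1,name):
    x0,y0,x1,y1=box
    S=W[y0:y1,x0:x1].reshape(-1,3); S=S[(S[:,2]>z0)&(S[:,2]<z1)]
    print(name,len(S),cv2.minAreaRect((S[:,:2]*1000).astype(np.float32)),np.percentile(S[:,2],[50,99]))
obj((300,190,365,242),.055,.1,'carton')
obj((360,225,450,320),.055,.15,'big')
obj((188,135,218,168),.05,.12,'jar')
obj((128,148,154,198),.03,.09,'brush')
obj((232,140,272,175),.03,.042,'console')
obj((282,145,320,180),.03,.12,'green')
obj((135,230,175,270),.06,.12,'mug')
print('table z',np.median(W[100:130,240:280,2]))
c=p['img'][180:330,290:460][:,:,::-1]
cv2.imwrite('pics/crop.png',cv2.resize(c,None,fx=4,fy=4,interpolation=cv2.INTER_CUBIC))
E
```

```text
pad ((494.6646423339844, 205.52810668945312), (167.03598022460938, 145.99215698242188), 82.05133056640625)
rail 219 ((542.8847045898438, 11.266807556152344), (186.26629638671875, 10.5649995803833), 82.05311584472656) 0.028665973279298207
rail 208 ((392.89056396484375, 32.56106185913086), (185.45433044433594, 9.952994346618652), 82.04192352294922) 0.02834328994571289
rail 85 ((687.4342041015625, -432.7454833984375), (27.46910285949707, 30.265478134155273), 0.7560026049613953) 0.10911136288312862
red 69 247.0 155.0 [0.62605182 0.03378008 0.05866359] 0.05829470715295115
carton 1117 ((452.306396484375, -217.65737915039062), (131.03248596191406, 110.09855651855469), 89.76409912109375) [0.0802612  0.09222634]
big 2772 ((322.09002685546875, -438.58636474609375), (163.6663360595703, 254.921875), 76.23942565917969) [0.09605689 0.11125414]
jar 274 ((637.6203002929688, 163.41415405273438), (50.68632507324219, 50.036739349365234), 89.0149917602539) [0.07966345 0.08756405]
brush 686 ((571.0528564453125, 353.6582946777344), (50.972373962402344, 129.06103515625), 88.2510757446289) [0.0375683  0.05931152]
console 454 ((621.9918212890625, 17.322967529296875), (89.28549194335938, 70.69432067871094), 75.9217529296875) [0.0369907  0.04160208]
green 586 ((608.2682495117188, -125.60993194580078), (80.77207946777344, 79.09855651855469), 68.89334869384766) [0.05672836 0.07640832]
mug 194 ((341.5088806152344, 298.6141357421875), (70.61019134521484, 91.11705017089844), 85.59424591064453) [0.07605145 0.08623803]
table z 0.00802864222098254
```

View pics/crop.png

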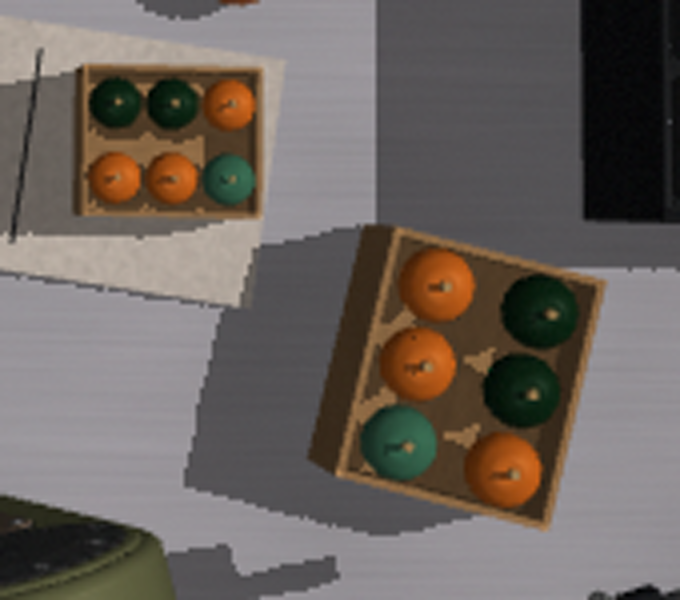

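The small carton is confirmed: it measures 131 x 110 mm and stands on the apron, left in the crop at about (170,140). The larger one is off the lane at (455,375).

The lane heading is 82.0° and the pad centre is at (0.495, 0.206). The carton is 17 mm to the y- side and 7.7° askew. I'll turn the tool to the carton's heading first, then travel behind it.

step_arm(plan=[{"rz": -0.08,"claw": 0.3},{"rz": -0.08,"claw": 0.3},{"rz": -0.08,"claw": 0.3},{"rz": -0.08,"claw": 0.3},{"rz": -0.08,"claw": 0.3},{"rz": -0.08,"claw": 0.3},{"rz": -0.08,"claw": 0.3},{"rz": -0.08,"claw": 0.3},{"rz": -0.08,"claw": 0.3},{"rz": -0.08,"claw": 0.3}])

```text
$.plan[0]: bad value
```

step_arm(plan=[{"dx": 0,"dy": 0,"dz": 0,"rx": 0,"ry": 0,"rz": -0.08,"claw": 0.3},{"dx": 0,"dy": 0,"dz": 0,"rx": 0,"ry": 0,"rz": -0.08,"claw": 0.3},{"dx": 0,"dy": 0,"dz": 0,"rx": 0,"ry": 0,"rz": -0.08,"claw": 0.3},{"dx": 0,"dy": 0,"dz": 0,"rx": 0,"ry": 0,"rz": -0.08,"claw": 0.3},{"dx": 0,"dy": 0,"dz": 0,"rx": 0,"ry": 0,"rz": -0.08,"claw": 0.3},{"dx": 0,"dy": 0,"dz": 0,"rx": 0,"ry": 0,"rz": -0.08,"claw": 0.3},{"dx": 0,"dy": 0,"dz": 0,"rx": 0,"ry": 0,"rz": -0.08,"claw": 0.3},{"dx": 0,"dy": 0,"dz": 0,"rx": 0,"ry": 0,"rz": -0.08,"claw": 0.3},{"dx": 0,"dy": 0,"dz": 0,"rx": 0,"ry": 0,"rz": -0.08,"claw": 0.3},{"dx": 0,"dy": 0,"dz": 0,"rx": 0,"ry": 0,"rz": -0.08,"claw": 0.3}])

```text
time_s: 1.6
ee_pos: [0.1703, -0.523, 0.2224]
eef_rot: [-3.142, -0.0, 1.577]
force: [-0.4, 0.4, -0.2]
grip_width: 0.0656
grip_force: 0.0
```

step_arm(plan=[{"dx": 0.2,"dy": 0.28,"dz": 0,"rx": 0,"ry": 0,"rz": 0,"claw": 0.3},{"dx": 0.2,"dy": 0.28,"dz": 0,"rx": 0,"ry": 0,"rz": 0,"claw": 0.3},{"dx": 0.2,"dy": 0.28,"dz": 0,"rx": 0,"ry": 0,"rz": 0,"claw": 0.3},{"dx": 0.2,"dy": 0.28,"dz": 0,"rx": 0,"ry": 0,"rz": 0,"claw": 0.3},{"dx": 0.2,"dy": 0.28,"dz": 0,"rx": 0,"ry": 0,"rz": 0,"claw": 0.3},{"dx": 0.2,"dy": 0.28,"dz": 0,"rx": 0,"ry": 0,"rz": 0,"claw": 0.3},{"dx": 0.2,"dy": 0.28,"dz": 0,"rx": 0,"ry": 0,"rz": 0,"claw": 0.3},{"dx": 0.2,"dy": 0.28,"dz": 0,"rx": 0,"ry": 0,"rz": 0,"claw": 0.3},{"dx": 0.2,"dy": 0.28,"dz": 0,"rx": 0,"ry": 0,"rz": 0,"claw": 0.3},{"dx": 0.2,"dy": 0.28,"dz": 0,"rx": 0,"ry": 0,"rz": 0,"claw": 0.3}])

```text
time_s: 2.6
ee_pos: [0.4512, -0.3218, 0.2226]
eef_rot: [3.141, 0.0, 1.571]
force: [0.7, -1.2, 0.4]
grip_width: 0.0657
grip_force: 0.0
```

step_arm(plan=[{"dx": 0,"dy": 0,"dz": 0.2,"rx": 0,"ry": 0,"rz": 0,"claw": 0.3},{"dx": 0,"dy": 0,"dz": 0.2,"rx": 0,"ry": 0,"rz": 0,"claw": 0.3},{"dx": 0,"dy": 0,"dz": 0.2,"rx": 0,"ry": 0,"rz": 0,"claw": 0.3},{"dx": 0,"dy": 0,"dz": 0.2,"rx": 0,"ry": 0,"rz": 0,"claw": 0.3},{"dx": 0,"dy": 0,"dz": 0.2,"rx": 0,"ry": 0,"rz": 0,"claw": 0.3},{"dx": 0,"dy": 0,"dz": 0.2,"rx": 0,"ry": 0,"rz": 0,"claw": 0.3},{"dx": 0,"dy": 0,"dz": 0.2,"rx": 0,"ry": 0,"rz": 0,"claw": 0.3},{"dx": 0,"dy": 0,"dz": 0.2,"rx": 0,"ry": 0,"rz": 0,"claw": 0.3},{"dx": 0,"dy": 0,"dz": 0.1,"rx": 0,"ry": 0,"rz": 0,"claw": 0.3}])

```text
time_s: 3.5
ee_pos: [0.4497, -0.3224, 0.0509]
eef_rot: [-3.14, -0.001, 1.571]
force: [-0.4, -1.3, 0.2]
grip_width: 0.0658
grip_force: 0.0
```

```bash
cat >> h.py <<'E'
L=np.radians(82.0); EX=np.array([np.cos(L),np.sin(L)]); EY=np.array([-EX[1],EX[0]]); PAD=np.array([.4947,.2055])
def lane(xy):
    d=np.asarray(xy)[...,:2]-PAD
    return np.stack([d@EX,d@EY],-1)*1000   # mm from the pad centre
def carton(p,guess,name=None):
    """rim points (z about the wall top) near guess (lane mm) -> extents per lane axis"""
    vv,uu=np.mgrid[0:384,0:512]; W=world(p,uu,vv)
    q=lane(W); m=(np.abs(q-guess)<[85,75]).all(-1)&(W[...,2]>.068)&(W[...,2]<.081)&(p['z_map']>0)
    return q[m]
E
python3 - <<'E'
from h import *
from station import telemetry, viewer
o=telemetry.get_obs(); print(o['ee_pos'],lane(o['ee_pos']),o['force'])
p=viewer.camera('scene'); q=carton(p,np.array([-425,-17.]))
print(len(q),cv2.minAreaRect(q.astype(np.float32)))
a=viewer.camera('top'); q=carton(a,np.array([-425,-17.]))
print(len(q),cv2.minAreaRect(q.astype(np.float32)))
im=np.hstack([p['img'][130:330,60:320],a['img'][100:300,200:460]])[:,:,::-1]
cv2.imwrite('pics/b.png',cv2.resize(im,None,fx=1.5,fy=1.5))
E
```

```text
[ 0.44967376 -0.32239428  0.05090075] [-529.02328632  -28.88063556] [-0.41472876 -1.31332117  0.24353293]
774 ((-424.06982421875, -17.644203186035156), (131.8727569580078, 115.47430419921875), 7.268765449523926)
514 ((-424.9024353027344, -16.693920135498047), (131.48829650878906, 110.05310821533203), 8.223240852355957)
```

View pics/b.png

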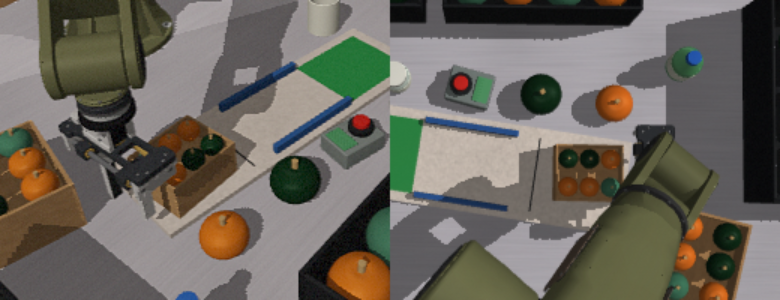

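The carton is at (-425, -17) mm from the pad, turned 7.7°, and both cameras agree. The fingers (centre of the left view) stand behind it with nothing touched. Next I approach to contact, slowly.

step_arm(plan=[{"dx": 0.08,"dy": 0.01,"dz": 0,"rx": 0,"ry": 0,"rz": 0,"claw": 0.3},{"dx": 0.08,"dy": 0.01,"dz": 0,"rx": 0,"ry": 0,"rz": 0,"claw": 0.3},{"dx": 0.05,"dy": 0,"dz": 0,"rx": 0,"ry": 0,"rz": 0,"claw": 0.3},{"dx": 0.03,"dy": 0,"dz": 0,"rx": 0,"ry": 0,"rz": 0,"claw": 0.3},{"dx": 0.03,"dy": 0,"dz": 0,"rx": 0,"ry": 0,"rz": 0,"claw": 0.3},{"dx": 0.03,"dy": 0,"dz": 0,"rx": 0,"ry": 0,"rz": 0,"claw": 0.3},{"dx": 0.03,"dy": 0,"dz": 0,"rx": 0,"ry": 0,"rz": 0,"claw": 0.3}])

```text
time_s: 4.3
ee_pos: [0.4522, -0.2899, 0.0526]
eef_rot: [3.141, 0.001, 1.571]
force: [0.4, -2.4, -0.2]
grip_width: 0.0659
grip_force: 1.3
```

step_arm(plan=[{"dx": 0.03,"dy": 0,"dz": 0,"rx": 0,"ry": 0,"rz": 0,"claw": 0.3},{"dx": 0.05,"dy": 0.01,"dz": 0,"rx": 0,"ry": 0,"rz": -0.009,"claw": 0.3},{"dx": 0.06,"dy": 0.01,"dz": 0,"rx": 0,"ry": 0,"rz": -0.009,"claw": 0.3},{"dx": 0.06,"dy": 0.01,"dz": 0,"rx": 0,"ry": 0,"rz": -0.009,"claw": 0.3},{"dx": 0.06,"dy": 0.01,"dz": 0,"rx": 0,"ry": 0,"rz": -0.009,"claw": 0.3},{"dx": 0.06,"dy": 0.01,"dz": 0,"rx": 0,"ry": 0,"rz": -0.009,"claw": 0.3}])

```text
time_s: 4.9
ee_pos: [0.4564, -0.2571, 0.0525]
eef_rot: [3.141, 0.0, 1.644]
force: [-0.1, -3.0, 2.9]
grip_width: 0.0661
grip_force: 1.7
```

```bash
cat > look.py <<'E'
import sys
from h import *
from station import telemetry, viewer
o=telemetry.get_obs(); print('tcp',lane(o['ee_pos']),o['ee_pos'],'yaw rel',np.degrees(o['eef_rot'][2])-82,o['force'],o['time_s'])
g=np.array([float(sys.argv[1]),float(sys.argv[2])])
for n in ['scene','top']:
    p=viewer.camera(n); q=carton(p,g)
    print(n,len(q),cv2.minAreaRect(q.astype(np.float32)),np.percentile(q,[1,99],axis=0).round().tolist())
E
python3 look.py -391 -12
```

```text
tcp [-463.46402322  -26.49163643] [ 0.4564321  -0.25714055  0.0525456 ] yaw rel 12.16584167549459 [-0.09435442 -2.96268442  2.92329802] 4.9
scene 609 ((-398.5673828125, -14.145500183105469), (150.86380004882812, 113.99726867675781), 11.378446578979492) [[-472.0, -78.0], [-318.0, 51.0]]
top 372 ((-381.5951843261719, -8.620285034179688), (114.07487487792969, 110.16993713378906), 12.022995948791504) [[-425.0, -71.0], [-317.0, 54.0]]
```

step_arm(plan=[{"dx": 0.06,"dy": 0,"dz": 0,"rx": 0,"ry": 0,"rz": 0,"claw": 0.3},{"dx": 0.06,"dy": 0,"dz": 0,"rx": 0,"ry": 0,"rz": 0,"claw": 0.3},{"dx": 0.06,"dy": -0.013,"dz": 0,"rx": 0,"ry": 0,"rz": 0.011,"claw": 0.3},{"dx": 0.06,"dy": -0.013,"dz": 0,"rx": 0,"ry": 0,"rz": 0.011,"claw": 0.3},{"dx": 0.06,"dy": -0.013,"dz": 0,"rx": 0,"ry": 0,"rz": 0.011,"claw": 0.3},{"dx": 0.06,"dy": -0.013,"dz": 0,"rx": 0,"ry": 0,"rz": 0.011,"claw": 0.3},{"dx": 0.06,"dy": -0.013,"dz": 0,"rx": 0,"ry": 0,"rz": 0.011,"claw": 0.3},{"dx": 0.06,"dy": -0.013,"dz": 0,"rx": 0,"ry": 0,"rz": 0.011,"claw": 0.3}])

```text
time_s: 5.8
ee_pos: [0.4464, -0.2094, 0.0524]
eef_rot: [-3.141, -0.0, 1.537]
force: [-0.8, -1.5, -1.0]
grip_width: 0.0658
grip_force: 0.8
```

```bash
python3 look.py -340 -3
```

```text
tcp [-417.56481533   -9.94858268] [ 0.44643797 -0.20938568  0.05240254] yaw rel 6.064375703781479 [-0.76811953 -1.5465381  -0.9890214 ] 5.8
scene 590 ((-351.8382568359375, -5.200469970703125), (151.23036193847656, 113.17524719238281), 6.278520584106445) [[-422.0, -64.0], [-275.0, 56.0]]
top 373 ((-333.68121337890625, -1.1236572265625), (112.86518859863281, 110.16729736328125), 5.777295112609863) [[-380.0, -59.0], [-274.0, 56.0]]
```

step_arm(plan=[{"dx": 0.06,"dy": -0.013,"dz": 0,"rx": 0,"ry": 0,"rz": 0.011,"claw": 0.3},{"dx": 0.06,"dy": -0.013,"dz": 0,"rx": 0,"ry": 0,"rz": 0.011,"claw": 0.3},{"dx": 0.06,"dy": -0.013,"dz": 0,"rx": 0,"ry": 0,"rz": 0.011,"claw": 0.3},{"dx": 0.06,"dy": -0.013,"dz": 0,"rx": 0,"ry": 0,"rz": 0.011,"claw": 0.3},{"dx": 0.06,"dy": -0.013,"dz": 0,"rx": 0,"ry": 0,"rz": 0.011,"claw": 0.3},{"dx": 0.06,"dy": -0.013,"dz": 0,"rx": 0,"ry": 0,"rz": 0.011,"claw": 0.3},{"dx": 0.06,"dy": 0,"dz": 0,"rx": 0,"ry": 0,"rz": 0,"claw": 0.3}])

```text
time_s: 6.6
ee_pos: [0.4423, -0.167, 0.0525]
eef_rot: [-3.142, 0.0, 1.434]
force: [-0.7, -3.7, 2.1]
grip_width: 0.0661
grip_force: 1.7
```

```bash
python3 look.py -300 0
```

```text
tcp [-3.76184643e+02  5.94013768e-02] [ 0.44228639 -0.16701537  0.0524856 ] yaw rel 0.15499678134010253 [-0.70572982 -3.71942802  2.0515266 ] 6.6
scene 561 ((-309.6232604980469, -1.1722908020019531), (150.49252319335938, 115.66605377197266), 0.06524673104286194) [[-384.0, -57.0], [-236.0, 54.0]]
top 348 ((-288.65399169921875, 0.4713554382324219), (110.07659149169922, 105.40980529785156), 89.81050109863281) [[-335.0, -54.0], [-236.0, 55.0]]
```

step_arm(plan=[{"dx": 0.06,"dy": 0,"dz": 0,"rx": 0,"ry": 0,"rz": 0,"claw": 0.3},{"dx": 0.07,"dy": 0,"dz": 0,"rx": 0,"ry": 0,"rz": 0,"claw": 0.3},{"dx": 0.07,"dy": 0,"dz": 0,"rx": 0,"ry": 0,"rz": 0,"claw": 0.3},{"dx": 0.07,"dy": 0,"dz": 0,"rx": 0,"ry": 0,"rz": 0,"claw": 0.3},{"dx": 0.07,"dy": 0,"dz": 0,"rx": 0,"ry": 0,"rz": 0,"claw": 0.3},{"dx": 0.07,"dy": 0,"dz": 0,"rx": 0,"ry": 0,"rz": 0,"claw": 0.3},{"dx": 0.07,"dy": 0,"dz": 0,"rx": 0,"ry": 0,"rz": 0,"claw": 0.3},{"dx": 0.07,"dy": 0,"dz": 0,"rx": 0,"ry": 0,"rz": 0,"claw": 0.3},{"dx": 0.07,"dy": 0,"dz": 0,"rx": 0,"ry": 0,"rz": 0,"claw": 0.3},{"dx": 0.07,"dy": 0,"dz": 0,"rx": 0,"ry": 0,"rz": 0,"claw": 0.3}])

```text
time_s: 7.7
ee_pos: [0.4518, -0.0986, 0.0525]
eef_rot: [3.142, -0.0, 1.435]
force: [-1.0, -1.4, -0.7]
grip_width: 0.0661
grip_force: 0.8
```

```bash
python3 look.py -232 0
```

```text
tcp [-3.07095165e+02  1.59266309e-01] [ 0.4518029  -0.09858437  0.05245345] yaw rel 0.2079272747426728 [-0.95336591 -1.42910941 -0.68134576] 7.7
scene 510 ((-241.00454711914062, -1.3023681640625), (152.46910095214844, 114.48428344726562), 0.940424919128418) [[-316.0, -57.0], [-166.0, 54.0]]
top 330 ((-211.60623168945312, 0.6239738464355469), (110.19490051269531, 89.87650299072266), 89.81568908691406) [[-251.0, -54.0], [-167.0, 55.0]]
```

step_arm(plan=[{"dx": 0.06,"dy": 0,"dz": 0,"rx": 0,"ry": 0,"rz": 0,"claw": 0.3},{"dx": 0.07,"dy": 0,"dz": 0,"rx": 0,"ry": 0,"rz": 0,"claw": 0.3},{"dx": 0.07,"dy": 0,"dz": 0,"rx": 0,"ry": 0,"rz": 0,"claw": 0.3},{"dx": 0.07,"dy": 0,"dz": 0,"rx": 0,"ry": 0,"rz": 0,"claw": 0.3},{"dx": 0.07,"dy": 0,"dz": 0,"rx": 0,"ry": 0,"rz": 0,"claw": 0.3},{"dx": 0.07,"dy": 0,"dz": 0,"rx": 0,"ry": 0,"rz": 0,"claw": 0.3},{"dx": 0.07,"dy": 0,"dz": 0,"rx": 0,"ry": 0,"rz": 0,"claw": 0.3},{"dx": 0.07,"dy": 0,"dz": 0,"rx": 0,"ry": 0,"rz": 0,"claw": 0.3},{"dx": 0.07,"dy": 0,"dz": 0,"rx": 0,"ry": 0,"rz": 0,"claw": 0.3},{"dx": 0.07,"dy": 0,"dz": 0,"rx": 0,"ry": 0,"rz": 0,"claw": 0.3}])

```text
time_s: 8.8
ee_pos: [0.4611, -0.0302, 0.0525]
eef_rot: [-3.142, 0.0, 1.435]
force: [-0.6, -2.4, 2.2]
grip_width: 0.0659
grip_force: 1.7
```

step_arm(plan=[{"dx": 0.06,"dy": 0,"dz": 0,"rx": 0,"ry": 0,"rz": 0,"claw": 0.3},{"dx": 0.07,"dy": 0,"dz": 0,"rx": 0,"ry": 0,"rz": 0,"claw": 0.3},{"dx": 0.07,"dy": 0,"dz": 0,"rx": 0,"ry": 0,"rz": 0,"claw": 0.3},{"dx": 0.07,"dy": 0,"dz": 0,"rx": 0,"ry": 0,"rz": 0,"claw": 0.3},{"dx": 0.07,"dy": 0,"dz": 0,"rx": 0,"ry": 0,"rz": 0,"claw": 0.3},{"dx": 0.07,"dy": 0,"dz": 0,"rx": 0,"ry": 0,"rz": 0,"claw": 0.3},{"dx": 0.07,"dy": 0,"dz": 0,"rx": 0,"ry": 0,"rz": 0,"claw": 0.3},{"dx": 0.07,"dy": 0,"dz": 0,"rx": 0,"ry": 0,"rz": 0,"claw": 0.3},{"dx": 0.07,"dy": 0,"dz": 0,"rx": 0,"ry": 0,"rz": 0,"claw": 0.3},{"dx": 0.07,"dy": 0,"dz": 0,"rx": 0,"ry": 0,"rz": 0,"claw": 0.3}])

```text
time_s: 9.8
ee_pos: [0.4705, 0.0381, 0.0524]
eef_rot: [-3.141, 0.0, 1.435]
force: [-0.4, -3.0, 3.7]
grip_width: 0.0662
grip_force: 1.8
```

```bash
python3 look.py -94 0
```

```text
tcp [-169.10156192    0.7068751 ] [0.47046562 0.0381425  0.05240742] yaw rel 0.20438183359880213 [-0.38713324 -2.98610731  3.69567253] 9.8
scene 433 ((-102.85850524902344, -0.26889801025390625), (152.1744842529297, 113.66730499267578), 0.5092039704322815) [[-178.0, -56.0], [-29.0, 53.0]]
top 263 ((-77.57217407226562, 1.1379547119140625), (99.07614135742188, 109.86553192138672), 0.16151852905750275) [[-122.0, -53.0], [-29.0, 56.0]]
```

step_arm(plan=[{"dx": 0.06,"dy": 0,"dz": 0,"rx": 0,"ry": 0,"rz": 0,"claw": 0.3},{"dx": 0.07,"dy": 0,"dz": 0,"rx": 0,"ry": 0,"rz": 0,"claw": 0.3},{"dx": 0.07,"dy": 0,"dz": 0,"rx": 0,"ry": 0,"rz": 0,"claw": 0.3},{"dx": 0.07,"dy": 0,"dz": 0,"rx": 0,"ry": 0,"rz": 0,"claw": 0.3},{"dx": 0.07,"dy": 0,"dz": 0,"rx": 0,"ry": 0,"rz": 0,"claw": 0.3},{"dx": 0.07,"dy": 0,"dz": 0,"rx": 0,"ry": 0,"rz": 0,"claw": 0.3},{"dx": 0.07,"dy": 0,"dz": 0,"rx": 0,"ry": 0,"rz": 0,"claw": 0.3},{"dx": 0.07,"dy": 0,"dz": 0,"rx": 0,"ry": 0,"rz": 0,"claw": 0.3},{"dx": 0.07,"dy": 0,"dz": 0,"rx": 0,"ry": 0,"rz": 0,"claw": 0.3},{"dx": 0.06,"dy": 0,"dz": 0,"rx": 0,"ry": 0,"rz": 0,"claw": 0.3}])

```text
time_s: 10.9
ee_pos: [0.4797, 0.1056, 0.0524]
eef_rot: [-3.142, -0.0, 1.435]
force: [-0.5, -1.4, -2.2]
grip_width: 0.0657
grip_force: 0.9
```

```bash
python3 look.py -25 0
```

```text
tcp [-101.06132355    0.92570657] [0.47971828 0.10555103 0.05244915] yaw rel 0.21500038832330404 [-0.48806619 -1.41862921 -2.21777645] 10.9
scene 389 ((-35.001991271972656, -0.6138725280761719), (149.0087432861328, 113.80841064453125), 0.22293971478939056) [[-109.0, -56.0], [38.0, 53.0]]
top 225 ((-8.636714935302734, 1.2405433654785156), (96.0731201171875, 110.1041259765625), 0.03057611547410488) [[-53.0, -54.0], [39.0, 56.0]]
```

step_arm(plan=[{"dx": 0.06,"dy": 0,"dz": 0,"rx": 0,"ry": 0,"rz": 0,"claw": 0.3},{"dx": 0.06,"dy": 0,"dz": 0,"rx": 0,"ry": 0,"rz": 0,"claw": 0.3},{"dx": 0.06,"dy": 0,"dz": 0,"rx": 0,"ry": 0,"rz": 0,"claw": 0.3},{"dx": 0.05,"dy": 0,"dz": 0,"rx": 0,"ry": 0,"rz": 0,"claw": 0.3},{"dx": 0.03,"dy": 0,"dz": 0,"rx": 0,"ry": 0,"rz": 0,"claw": 0.3},{"dx": 0,"dy": 0,"dz": 0,"rx": 0,"ry": 0,"rz": 0,"claw": 0.3},{"dx": 0,"dy": 0,"dz": 0,"rx": 0,"ry": 0,"rz": 0,"claw": 0.3}])

```text
time_s: 11.7
ee_pos: [0.4832, 0.1308, 0.0524]
eef_rot: [-3.142, -0.0, 1.435]
force: [0.8, -0.8, 0.0]
grip_width: 0.0657
grip_force: 0.0
```

```bash
python3 look.py 0 0
```

```text
tcp [-75.54175392   1.03386579] [0.48316282 0.1308373  0.05243376] yaw rel 0.2106633592935765 [ 0.77521425 -0.75237255  0.0221674 ] 11.7
scene 399 ((-8.600273132324219, -1.1900978088378906), (112.37374877929688, 152.29449462890625), 89.99227905273438) [[-85.0, -56.0], [65.0, 54.0]]
top 209 ((17.82268714904785, 1.4143524169921875), (94.46891784667969, 109.7096176147461), 0.3436262011528015) [[-24.0, -53.0], [65.0, 56.0]]
```

The carton is centred on the pad to within about 1 mm, and the fingers are unloaded. Next I back off and rise.

step_arm(plan=[{"dx": -0.05,"dy": 0,"dz": 0,"rx": 0,"ry": 0,"rz": 0,"claw": 0.3},{"dx": -0.15,"dy": 0,"dz": 0,"rx": 0,"ry": 0,"rz": 0,"claw": 0.3},{"dx": -0.2,"dy": 0,"dz": -0.05,"rx": 0,"ry": 0,"rz": 0,"claw": 0.3},{"dx": -0.1,"dy": 0,"dz": -0.2,"rx": 0,"ry": 0,"rz": 0,"claw": 1},{"dx": 0,"dy": 0,"dz": -0.3,"rx": 0,"ry": 0,"rz": 0,"claw": 1},{"dx": 0,"dy": 0,"dz": -0.3,"rx": 0,"ry": 0,"rz": 0,"claw": 1},{"dx": 0,"dy": 0,"dz": -0.3,"rx": 0,"ry": 0,"rz": 0,"claw": 1},{"dx": 0,"dy": 0,"dz": -0.2,"rx": 0,"ry": 0,"rz": 0,"claw": 1},{"dx": 0,"dy": 0,"dz": 0,"rx": 0,"ry": 0,"rz": 0,"claw": 1}])

```text
time_s: 12.7
ee_pos: [0.4772, 0.0803, 0.1899]
eef_rot: [3.137, -0.001, 1.434]
force: [0.6, 0.2, -0.1]
grip_width: 0.021
grip_force: 0.0
```

```bash
python3 look.py 0 0; python3 - <<'E'
from h import *
from station import telemetry, viewer
o=telemetry.get_obs()
for n in ['top','scene']:
    p=viewer.camera(n)
    g,b,r=masks(p['img']); k,l,s,c=cv2.connectedComponentsWithStats(r)
    for i in range(1,k):
        if s[i,4]>15:
            v,u=np.nonzero(l==i); W=world(p,u,v); top=W[W[:,2]>np.percentile(W[:,2],60)-.003]
            print(n,s[i],c[i],np.median(top,0),np.ptp(top,0),W[:,2].max(), cv2.minAreaRect((top[:,:2]*1000).astype(np.float32))[:2])
    if n=='top': a=p['img'][110:290,110:370]
im=np.hstack([a,p['img'][130:310,180:440]])[:,:,::-1]
cv2.imwrite('pics/c.png',cv2.resize(im,None,fx=1.5,fy=1.5))
E
```

```text
tcp [-1.26427608e+02 -1.06418151e-01] [0.47721006 0.08028797 0.18988771] yaw rel 0.1698839910567358 [ 0.6366698   0.22261478 -0.12053419] 12.7
scene 602 ((-0.01827239990234375, -0.14033889770507812), (113.31053924560547, 135.821533203125), 89.98259735107422) [[-67.0, -56.0], [66.0, 55.0]]
top 316 ((-0.212921142578125, 1.3481254577636719), (130.57247924804688, 109.88934326171875), 0.1616038680076599) [[-64.0, -53.0], [64.0, 56.0]]
top [243 151   9   9  69] [247. 155.] [0.62568725 0.03378126 0.05865674] [0.02411127 0.02390906 0.01099946] 0.06686937499767787 ((625.9774780273438, 33.715003967285156), (23.97764778137207, 23.873201370239258))
scene [295 207  12   9  80] [300.2875 210.85  ] [0.62944925 0.03178912 0.05808097] [0.02713549 0.02504426 0.00566452] 0.06110466041905416 ((628.3842163085938, 32.0972900390625), (25.813194274902344, 24.931291580200195))
```

View pics/c.png

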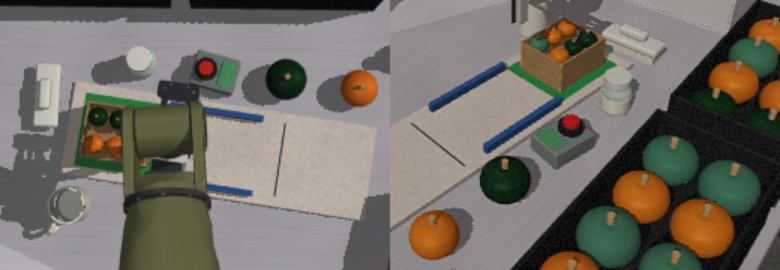

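The picture shows the carton squarely inside the green border of the pad (left view about (115,130), right view about (562,55)). The rails and all loose things are untouched. The red button (left view (207,68), right view (570,123)) is at world (0.627, 0.033), with its top at about 0.058. Next I move above it.

step_arm(plan=[{"dx": -0.04,"dy": 0.26,"dz": 0,"rx": 0,"ry": 0,"rz": 0,"claw": 1},{"dx": -0.04,"dy": 0.26,"dz": 0,"rx": 0,"ry": 0,"rz": 0,"claw": 1},{"dx": -0.04,"dy": 0.26,"dz": 0,"rx": 0,"ry": 0,"rz": 0,"claw": 1},{"dx": -0.05,"dy": 0.26,"dz": 0,"rx": 0,"ry": 0,"rz": 0,"claw": 1},{"dx": -0.05,"dy": 0.26,"dz": 0,"rx": 0,"ry": 0,"rz": 0,"claw": 1},{"dx": -0.05,"dy": 0.25,"dz": 0.1,"rx": 0,"ry": 0,"rz": 0,"claw": 1},{"dx": 0,"dy": 0,"dz": 0.3,"rx": 0,"ry": 0,"rz": 0,"claw": 1},{"dx": 0,"dy": 0,"dz": 0.3,"rx": 0,"ry": 0,"rz": 0,"claw": 1},{"dx": 0,"dy": 0,"dz": 0.2,"rx": 0,"ry": 0,"rz": 0,"claw": 1},{"dx": 0,"dy": 0,"dz": 0,"rx": 0,"ry": 0,"rz": 0,"claw": 1}])

```text
time_s: 13.9
ee_pos: [0.6244, 0.0332, 0.0931]
eef_rot: [-3.135, 0.001, 1.435]
force: [-0.4, -0.1, 0.4]
grip_width: 0.0005
grip_force: 0.0
```

```bash
python3 - <<'E'
from h import *
from station import telemetry, viewer
o=telemetry.get_obs(); print(o['ee_pos'],o['eef_rot'],o['grip_width'],o['force'])
p=viewer.camera('scene'); a=p['img'][170:260,250:360]
w=viewer.camera('wrist')
im=np.hstack([cv2.resize(a,(440,360)),cv2.resize(w['img'],(352,360),interpolation=cv2.INTER_AREA)])[:,:,::-1]
cv2.imwrite('pics/d.png',im)
E
```

```text
[0.62435509 0.03318214 0.09313375] [-3.13460394e+00  9.02401117e-04  1.43468988e+00] 0.0004887330123247696 [-0.35149661 -0.06016799  0.44979978]
```

View pics/d.png

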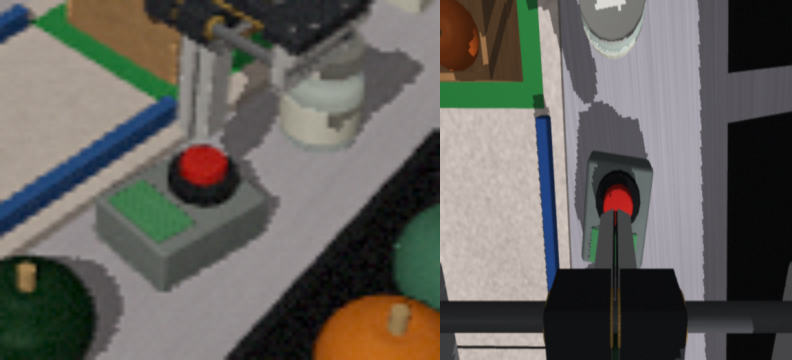

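The fingertips stand right above the red button (left view (203,160)). The wrist view agrees, with the button at (618,195) in line with the jaws. Next I go down.

step_arm(plan=[{"dx": 0,"dy": 0.02,"dz": 0.06,"rx": 0,"ry": 0,"rz": 0,"claw": 1},{"dx": 0,"dy": 0,"dz": 0.06,"rx": 0,"ry": 0,"rz": 0,"claw": 1},{"dx": 0,"dy": 0,"dz": 0.03,"rx": 0,"ry": 0,"rz": 0,"claw": 1},{"dx": 0,"dy": 0,"dz": 0.03,"rx": 0,"ry": 0,"rz": 0,"claw": 1},{"dx": 0,"dy": 0,"dz": 0.02,"rx": 0,"ry": 0,"rz": 0,"claw": 1}])

```text
time_s: 14.5
ee_pos: [0.6283, 0.0331, 0.0773]
eef_rot: [-3.142, -0.0, 1.435]
force: [0.3, -0.1, -0.2]
grip_width: 0.0002
grip_force: 0.0
```

step_arm(plan=[{"dx": 0,"dy": 0,"dz": 0.02,"rx": 0,"ry": 0,"rz": 0,"claw": 1},{"dx": 0,"dy": 0,"dz": 0.02,"rx": 0,"ry": 0,"rz": 0,"claw": 1},{"dx": 0,"dy": 0,"dz": 0,"rx": 0,"ry": 0,"rz": 0,"claw": 1}])

```text
time_s: 14.8
ee_pos: [0.6283, 0.0331, 0.0735]
eef_rot: [3.141, -0.0, 1.435]
force: [-0.8, -0.4, 3.1]
grip_width: 0.0003
grip_force: 1.2
```

step_arm(plan=[{"dx": 0,"dy": 0,"dz": 0.02,"rx": 0,"ry": 0,"rz": 0,"claw": 1},{"dx": 0,"dy": 0,"dz": 0.02,"rx": 0,"ry": 0,"rz": 0,"claw": 1},{"dx": 0,"dy": 0,"dz": 0,"rx": 0,"ry": 0,"rz": 0,"claw": 1}])

```text
time_s: 15.1
ee_pos: [0.6285, 0.0331, 0.0695]
eef_rot: [3.141, -0.0, 1.435]
force: [-1.2, -0.2, 4.9]
grip_width: 0.0007
grip_force: 2.3
```

step_arm(plan=[{"dx": 0,"dy": 0,"dz": 0.01,"rx": 0,"ry": 0,"rz": 0,"claw": 1},{"dx": 0,"dy": 0,"dz": 0.01,"rx": 0,"ry": 0,"rz": 0,"claw": 1},{"dx": 0,"dy": 0,"dz": 0,"rx": 0,"ry": 0,"rz": 0,"claw": 1}])

```text
time_s: 15.4
ee_pos: [0.6286, 0.0331, 0.069]
eef_rot: [3.141, -0.0, 1.435]
force: [-7.3, -0.0, 17.2]
grip_width: 0.0007
grip_force: 8.6
```

The button has bottomed: z stopped after about 6 mm of travel and the force rose to 17 N. I'll release it and retreat clear.

step_arm(plan=[{"dx": 0,"dy": 0,"dz": -0.04,"rx": 0,"ry": 0,"rz": 0,"claw": 1},{"dx": 0,"dy": 0,"dz": -0.06,"rx": 0,"ry": 0,"rz": 0,"claw": 1},{"dx": 0,"dy": 0,"dz": -0.2,"rx": 0,"ry": 0,"rz": 0,"claw": 1},{"dx": 0,"dy": 0,"dz": -0.3,"rx": 0,"ry": 0,"rz": 0,"claw": 1},{"dx": 0,"dy": 0,"dz": -0.3,"rx": 0,"ry": 0,"rz": 0,"claw": 1},{"dx": 0,"dy": 0,"dz": -0.3,"rx": 0,"ry": 0,"rz": 0,"claw": 1},{"dx": 0,"dy": 0,"dz": 0,"rx": 0,"ry": 0,"rz": 0,"claw": 1},{"dx": 0,"dy": 0,"dz": 0,"rx": 0,"ry": 0,"rz": 0,"claw": 1},{"dx": 0,"dy": 0,"dz": 0,"rx": 0,"ry": 0,"rz": 0,"claw": 1}])

```text
time_s: 16.3
ee_pos: [0.6277, 0.0331, 0.1859]
eef_rot: [-3.139, 0.0, 1.435]
force: [-0.2, 0.0, 0.4]
grip_width: 0.0007
grip_force: 0.0
```

```bash
python3 look.py 0 0; python3 - <<'E'
from h import *
from station import viewer
p=viewer.camera('scene')
r=masks(p['img'])[2]; k,l,s,c=cv2.connectedComponentsWithStats(r)
for i in range(1,k):
    if s[i,4]>15:
        v,u=np.nonzero(l==i); W=world(p,u,v); print(s[i],np.median(W,0))
im=np.hstack([cv2.resize(p['img'][130:280,220:420],(400,300)),cv2.resize(p['img'][170:260,250:370],(400,300))])[:,:,::-1]
cv2.imwrite('pics/e.png',im)
E
```

```text
tcp [-152.1984339  -155.74602008] [0.62774838 0.03310709 0.18594788] yaw rel 0.2041190967338764 [-0.2344007   0.0308247   0.38746983] 16.3
scene 427 ((-0.20308685302734375, 0.7221412658691406), (113.87648010253906, 134.44696044921875), 89.795654296875) [[-67.0, -56.0], [64.0, 55.0]]
top 520 ((-0.3028564453125, 1.3276100158691406), (130.85391235351562, 109.9552230834961), 0.18836873769760132) [[-64.0, -53.0], [64.0, 56.0]]
[295 207  12   9  81] [0.6305609  0.02982281 0.05779332]
```

View pics/e.png

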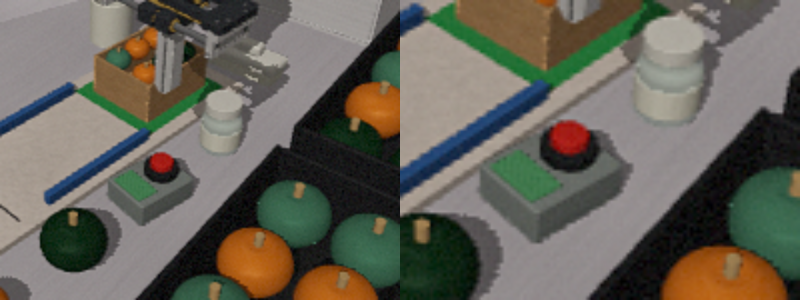

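The button is up again (right view (570,138)), the carton sits centred and square on the pad (left view (150,80)), and the robot touches nothing. Handing in.

```bash
python3 -c "
from station import hand_in
print(hand_in())"
```

```text
the job is handed in; nothing more can be done
None
```

The job is handed in: the small carton stands square on the green pad within about 1.5 mm of its centre, and the red button was then pressed fully down and came back up; rails and other items looked undisturbed, in about 16 s, with no verdict returned.

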